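# Slide a culture dish into the scanner past its spring catch

## Task

Scan the culture dish: hold the scanner's yellow spring bar down with a fingertip and, keeping it down all the way, push the blue block to the right until the shuttle with the dish is fully home under the white head. Then let go, so that the bar springs up and its red catch stands behind the block, and move clear. Push only: do not touch or lift the dish, which must ride along flat in its nest, and leave everything else on the bench where it stands.

Things in the scene. Friction and masses are not known exactly. Their poses are not given: they have to be found in the camera images.
- scanner: fixed dish scanner: grey base plate 245 x 355 x 12 mm, two steel guide rods, white imaging head. Origin on the worktop under it; x points away from the robot side, y along the rods to the loading (left) end, z up. The head comes from the far side and overhangs x -45 to 106, y -130 to -10, z 80 to 107 mm in this frame; above the press bar and blue block (robot side) it is open.
- shuttle (a joint): slide of the aluminium shuttle (116 x 116 mm deck with the dish), m, along the scanner's -y (to the right): 0 = loading end, 0.14 = fully home under the head at the end stop. Starts at 0; some 2 N of friction. With the bar up the red catch stops it at 0.032; only from 0.134 on can the catch rise behind the block.
- push_face (a point): centre of the push face of the shuttle's blue block (moves with it; axes as the scanner's): its upright +y (left) end, 52 mm wide in x, 30 mm high, marked with a black pad; bottom edge 3 mm above the bar's top when the bar is up. The block is 92 mm long in y and is pushed along -y.
- press_bar (a joint): how far the yellow press bar is down, m: 0 = up, 0.016 = bottom. Sprung: 3 to 5 N to start it, about 10 N at the bottom; returns by itself. From 0.009 down the catch is below the blue block and the shuttle can pass; 0.011 to 0.014 is comfortable.
- bar_pad (a point): point on top of the yellow press bar (moves with it; 46 mm above the worktop when up), on the mid line of its black pad, 29 mm left of the push face at the start. Pad: 22 mm each side of this point in x; in y 41 mm to its left, 200 mm to its right, running on under the blue block. Pressed anywhere, the bar goes straight down evenly; a fingertip can slide along it while pressing.
- catch (a point): top centre of the red catch, a square tooth 8 x 10 mm fixed to the bar, 11 mm above its top, 32 mm to the far side (+x) of the pad's mid line. Both faces are upright, so the block cannot ride over it: it blocks the blue block while the bar is up, and stands behind the block once the shuttle is home.
- nest (a point): centre of the floor of the round nest in the shuttle's deck (5 mm deep, 97 mm across), where the dish sits
- culture_dish: loose petri dish with culture, 94 dia x 15 mm, sits in the shuttle's nest; origin at the centre of its underside, z up
- sample_jar: bystander: clear specimen jar with grey contents and black screw cap, 56 dia x 88 mm, stands near the left end of the scanner; origin at the centre of its underside
- green_flask: bystander: round flask with green contents and a cotton stopper, 72 dia x 137 mm, stands near the right end of the scanner; origin at the centre of its underside
- tape_roll: bystander: roll of teal marking tape lying flat, 52 dia x 19 mm; origin at the centre of its underside
- tip_box: bystander: closed green rack box, 82 x 122 x 38 mm; origin at the centre of its underside
- brown_jar: bystander: brown jar with blue cap, 56 dia x 80 mm; origin at the centre of its underside
- small_bottle: bystander: clear reagent bottle with blue cap, 68 dia x 138 mm; origin at the centre of its underside
- small_beaker: bystander: small clear beaker, 57 x 66 x 71 mm; origin at the centre of its underside
Not all that is in view belongs to the job. What is shaped like the culture_dish but pink or purple is not meant.

How it is judged (in metres and radians):
On the way, in this order (a step that is already met when the one before it is completed fails the run):
1. the bar is held down by the fingers with the shuttle still short of the catch (value of joint press_bar above 0.009 m and contact force between the fingers and press_bar above 0.5 N and value of joint shuttle below 0.045 m), for 0.1 s.
2. the shuttle is most of the way past the catch, the bar still held down by the fingers (value of joint press_bar above 0.009 m and contact force between the fingers and press_bar above 0.5 N and value of joint shuttle between 0.09 and 0.132 m), for 0.05 s.
At the end, for the whole second after the job is handed in: The shuttle is home (within 5 mm of its end stop), the bar has sprung up (within 3 mm) with its catch behind the block, the dish lies flat and at rest in the nest (centred within 6 mm), and the bystanders stand within 30 mm of where they were (value of joint shuttle above 0.135 m and value of joint press_bar below 0.003 m and horizontal distance between culture_dish and nest below 0.006 m and z of culture_dish in the frame of nest below 0.004 m and angle between culture_dish's own z axis and vertical below 0.08 rad and linear speed of culture_dish below 0.02 m/s and distance of each of sample_jar, green_flask, tape_roll, tip_box, brown_jar, small_bottle, small_beaker from where it was at the start of the episode below 0.03 m and angle between each of sample_jar, green_flask, tape_roll, tip_box, brown_jar, small_bottle, small_beaker's own z axis and vertical below 0.2 rad); the robot touches nothing.
It fails at once if the robot touches the dish (contact force between any of the fingers, the arm and culture_dish above 0.3 N).
It fails at once if the dish is lifted out of its nest (z of culture_dish in the frame of nest above 0.008 m).
It fails at once if a bystander is moved by more than 30 mm, lifted or tipped (distance of any of sample_jar, green_flask, tape_roll, tip_box, brown_jar, small_bottle, small_beaker from where it was at the start of the episode above 0.03 m or angle between any of sample_jar, green_flask, tape_roll, tip_box, brown_jar, small_bottle, small_beaker's own z axis and vertical above 0.35 rad).
It also fails if it takes over 38 s, if anything falls off the work surface, if the arm or the gripper's body presses on something with over 40 N, if the wrist force passes 120 N, or if a joint passes its speed limit or range.

## Robot

A 6-joint arm with a two-finger parallel gripper is mounted at the origin on a cart in front of the work surface, level with it; the furniture and walls round the work are solid. World frame = base frame: x ahead of the robot, y to its left, z up, the work surface at z = 0. Lengths are in mm, angles in rad, forces in N, time in s.
With the tool pointing down it reaches from about 300 to 775 mm from the base axis. Payload 14.6 kg.
Tool frame: the origin (TCP) lies at the very end of the fingers, on their centre line; the grasp point (between the pads) lies manip.grip_depth behind it (manip.grip_depth is the distance from the TCP to the grasp point, in mm); x points along the fingers, z is the direction in which the jaws open and shut, and the axes are right-handed (so a half turn about x gives the same grasp; the last joint's range is limited). The gripper opens to 94 mm and grips with 3 to 60 N. Pads are 16 mm wide; open, the fingers measure 119 mm over their backs; the gripper's body (75 mm by 177 mm) begins 78 mm behind the grasp point.
Start: joints at [-1.261, 0.3, 1.521, -0, 1.321, -0.067], TCP at [202.363, -511.408, 205.446] pointing down, gripper open.
Joint ranges: [-3.03, 3.03], [-0.79, 2.21], [0.23, 2.52], [-1.04, 4.18], [0, 3.07], [-2.55, 2.55]. Speed limits (rad/s): [2.22, 2.22, 2.57, 3.14, 3.14, 3.14].

## Interface

Orientations are given as [roll, pitch, yaw] about the fixed x, y, z axes, in that order (R = Rz(yaw) Ry(pitch) Rx(roll)).
In Python, from cell import manip gives the robot as it stands.
- The arm moves only by the tool step_arm, never from a script. Its argument "commands" is one flat list of numbers, 7 for each row, row after row: the shift along the tool's x, y, z in m, then the turn, a rotation vector about the tool's x, y, z in degrees, then the finger opening in m, from 0 to 0.094. A call has 1 to 5 rows; each row shifts and turns the commanded pose from where the row before left it, along the tool's axes as they then stand; what a row does not reach is not made up. A row lasts 1/8 s, in which the tool goes at most 62.5 mm and 10.7 degrees, less where a joint would pass 70% of its speed; a pose out of reach is approached as far as the arm can. A call with a gripper value outside its range is refused whole. The fingers move at their own pace and stop on an object; "squeeze" is the grip in N (left out, the last holds). Time passes only in rows, so rows that do not move let the fingers close. It gives the time, the measured TCP pose, the force and the opening at its end, in the units of the state.
- manip.read_state(): the state, without advancing time (a new reading comes with each control period).
- manip.camera(name): name is "scene" or "top" or "wrist"; returns the picture (480x640x3 uint8, red, green, blue); there is no depth.
- manip.camera_model(name): a dict with "intrinsics" (3x3 intrinsics, pixels), "origin" and "orientation" of the camera in the world; the wrist camera has in their place "tool_from_camera" (4x4, takes a point from camera to tool coordinates, whose origin is the TCP and whose axes are the tool frame's). Camera axes: x right, y up, looking along -z (the intrinsics and any distortion apply to the point x, -y, -z); pixel columns grow to the right and rows downward; lengths in mm; the calibration is good to about 2 mm. A picture is of the moment at which its call begins: read the wrist's pose just before it. camera_model takes no time and is no camera call.
- manip.sign_off(): hands the job in, once; it reports no verdict.
Trained networks look in the newest picture that a camera, given by its name, has taken for a name from the list of things; names that differ only in an ending like _2 or _b are one class to them, and where a whole thing is asked for, a point or a joint stands for the part that bears it (a point fixed in the world has none). Each returns a list of dicts, best first, with "score" (0 to 1); they miss things now and then, are a little off and sometimes report something else, mostly with a low value. They report only what shows in the picture. A call takes as long as a camera call. They do not tell look-alikes from the thing itself.
- manip.find_in(thing, camera): "centre" ([row, column] in pixels, amid what is visible of it).
- manip.outline_of(thing, camera): "pixels" (480x640 bool, what is visible of it) and "centre" ([row, column] in pixels, amid what is visible of it).
The state is a dict: "clock": time; "joints": joint angles; "qd": joint speeds; "effort": joint torques, N m; "eef_pos": TCP position; "eef_rot": TCP orientation; "wrist_force": force on the tool from outside, world axes, zero at the start; "moment": the same for the moment, N m; "finger_gap": finger opening in mm.
Only numpy, scipy, OpenCV 4.12 (cv2) and the standard library are available. Lean on these libraries where they do the work, as an engineer would, in place of code of your own. Each camera call takes 0.05 s, during which the arm holds its last target. There are 200 camera calls.

## Working session

There is one attempt and no reset: what is moved stays moved. The work goes in short steps, Python scripts to look and compute and a tool call to move; the robot and the scene stay as the last step left them, time stands still between calls to the robot, and variables do not carry over. Pictures are saved under pics/ and viewed, about 8 in all and at most 12, crops included, and the job is handed in when it is done.

Besides the shell and the picture viewer there is one more tool, called by a JSON object that holds its "name" and its "arguments", one argument or row to a line. step_arm: Moves the arm, as the interface text tells. Its arguments: {"type":"object","properties":{"commands":{"type":"array"},"squeeze":{"type":"number"}},"required":["commands"]}

```bash
ls; mkdir -p pics; python3 - <<'E'
from cell import manip
import cv2, numpy as np
print(manip.read_state(), manip.grip_depth)
for c in ("scene","top"):
    im=manip.camera(c); cv2.imwrite(f"pics/{c}0.png",im[:,:,::-1])
    m=manip.camera_model(c); print(c,m)
    for t in ("scanner","push_face","bar_pad","press_bar","catch","nest","culture_dish","sample_jar","green_flask"):
        r=manip.find_in(t,c); print(t,[(np.round(d["centre"],1).tolist(),round(d["score"],2)) for d in r[:3]])
print(manip.camera_model("wrist"))
E
```

```text
pics
{'clock': 0.0, 'joints': array([-1.26056960e+00,  3.00441407e-01,  1.52157059e+00, -4.24404403e-06,
        1.32069114e+00, -6.65654988e-02]), 'qd': array([-0.00177576, -0.00027377,  0.00187356,  0.00036254,  0.00041797,
        0.00090758]), 'effort': array([ 2.01202478e-03, -5.31806266e+01, -3.52735126e+01,  7.08792591e-02,
        2.45158287e-02, -9.54042025e-05]), 'eef_pos': array([ 202.30235758, -511.16755248,  204.90705344]), 'eef_rot': array([3.07872898, 1.56968584, 1.88472592]), 'wrist_force': array([-0.21747425, -0.19608442, -0.36442643]), 'moment': array([-0.00662906,  0.04022029, -0.01239711]), 'finger_gap': 94.12354346330838} 18.8
scene {'intrinsics': array([[566.60345751,   0.        , 318.31021753],
       [  0.        , 566.60345751, 246.06907048],
       [  0.        ,   0.        ,   1.        ]]), 'origin': array([-569.63099043, -879.9539044 , 1029.38546265]), 'orientation': array([ 0.98721899,  0.01435144, -0.9327396 ])}
scanner [([272.8, 317.7], 0.75)]
push_face [([265.3, 287.8], 0.72)]
bar_pad [([264.0, 288.8], 0.74), ([275.0, 300.1], 0.63)]
press_bar [([274
[... 752 characters left out ...]
([254.2, 421.7], 0.89), ([316.3, 213.6], 0.79), ([252.0, 302.9], 0.57)]
sample_jar [([260.9, 226.3], 0.66)]
green_flask [([201.4, 415.2], 0.82), ([249.0, 303.2], 0.63)]
{'intrinsics': array([[396.57680032,   0.        , 326.22496154],
       [  0.        , 396.57680032, 238.10999444],
       [  0.        ,   0.        ,   1.        ]]), 'tool_from_camera': array([[-3.68980851e-04,  2.50324255e-01, -9.68161986e-01,
        -1.79683730e+02],
       [-1.56314280e-05,  9.68162050e-01,  2.50324277e-01,
         7.37731411e+01],
       [ 9.99999932e-01,  1.07498619e-04, -3.53320332e-04,
         4.52305138e-01],
       [ 0.00000000e+00,  0.00000000e+00,  0.00000000e+00,
         1.00000000e+00]])}
```

```bash
python3 - <<'E'
import cv2
a=cv2.imread("pics/top0.png"); cv2.imwrite("pics/top0c.png",cv2.resize(a[160:340,190:450],None,fx=3,fy=3,interpolation=cv2.INTER_CUBIC))
E
```

```text
(no output)
```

View pics/top0c.png

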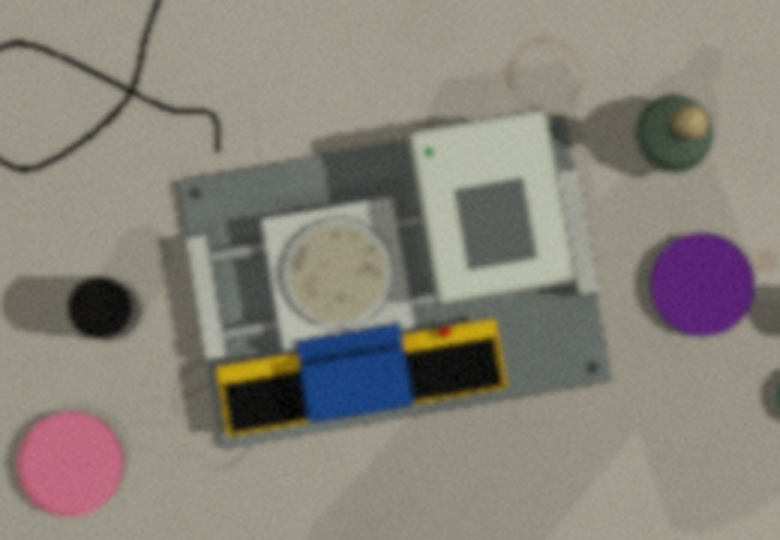

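View pics/scene0.png

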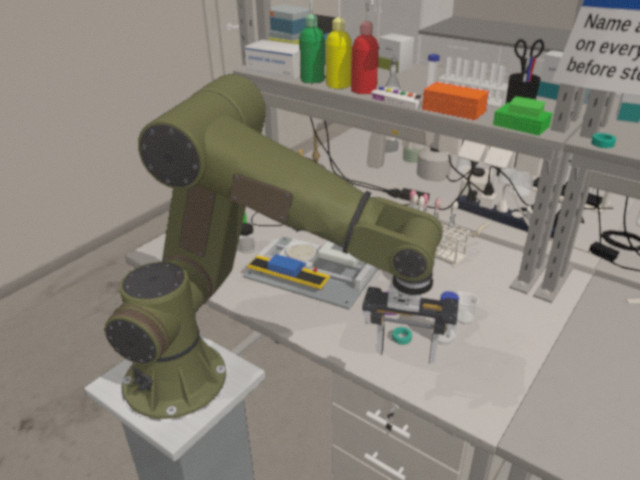

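The top view shows the scanner yawed about 9° with the near-side yellow/black bar. In the crop the pad runs from (227,408) to (500,364), with the blue block at x 300–410 and the red catch at (443,331). The jar sits at the left end and the flask at the far right. The scene view shows the arm parked on the right.

```bash
cat > h.py <<'E'
from cell import manip
import numpy as np, cv2
from scipy.spatial.transform import Rotation as R
def pose():
    s=manip.read_state(); return np.array(s["eef_pos"]),R.from_euler("xyz",s["eef_rot"]).as_matrix(),s
def cam(name):
    m=manip.camera_model(name)
    if name=="wrist":
        p,r,_=pose(); T=m["tool_from_camera"]; return m["intrinsics"],p+r@T[:3,3],r@T[:3,:3]
    return m["intrinsics"],np.array(m["origin"]),R.from_euler("xyz",m["orientation"]).as_matrix()
def ray(c,rc,z):
    K,o,r=c; d=np.linalg.solve(K,[rc[1],rc[0],1]); d=r@(d*[1,-1,-1]); return o+d*(z-o[2])/d[2]
def proj(c,P):
    K,o,r=c; q=(r.T@(np.atleast_2d(P)-o).T).T*[1,-1,-1]; u=(K@q.T).T; return u[:,:2]/u[:,2:]
E
python3 - <<'E'
from h import *
c=cam("top")
P=lambda x,y,z: ray(c,(160+(y+.5)/3-.5,190+(x+.5)/3-.5),z)
cs=[P(*q,46) for q in ((224,382),(230,433),(497,340),(504,388))]
print(np.round(cs,1))
L=(cs[0]+cs[1])/2; Rr=(cs[2]+cs[3])/2; d=(L-Rr);n=np.hypot(*d[:2]);d/=n
print("len",n,"width",np.linalg.norm(cs[0]-cs[1]),np.linalg.norm(cs[2]-cs[3]),"yaw",np.degrees(np.arctan2(-d[0],d[1])))
mid=(L+Rr)/2
print("bar_pad",mid+d*(120.5-41)," pushface",mid+d*(120.5-70)+[0,0,18])
ex=np.array([d[1],-d[0],0])
print("block corner top-left near", P(308,420,79),"expected",mid+d*50.5-ex*26+[0,0,33])
ca=P(443,331,57);v=ca-mid;print("catch rel x",v@ex,"y from barpad",v@d-79.5)
for n_,q,z in (("jar",(100,308),88),("flask",(685,122),137)): print(n_,P(*q,z))
p,r,s=pose();print(p,"\n",r.round(3))
E
```

```text
[[ 460.9  141.8   46. ]
 [ 416.5  136.3   46. ]
 [ 496.9  -97.4   46. ]
 [ 455.  -103.2   46. ]]
len 242.247412406114 width 44.73164532929417 42.36970580019988 yaw 8.844798302897026
bar_pad [445.09472736  97.9416021   46.        ]  pushface [449.5537228   69.28645667  64.        ]
block corner top-left near [428.44670013  66.67676697  79.        ] expected [423.86290276  65.28873663  79.        ]
catch rel x 36.17705459246638 y from barpad -155.11141587953387
jar [524.42744766 244.02605287  88.        ]
flask [ 676.63746737 -250.56277481  137.        ]
[ 202.36721248 -511.40260947  205.43640693] 
 [[ 0.     0.93   0.368]
 [ 0.     0.368 -0.93 ]
 [-1.     0.    -0.   ]]
```

```bash
python3 - <<'E'
import numpy as np
for k in range(15):
    a=np.radians(46.7-5.147*k); print(k,round(.0437*np.cos(a),4),round(-.0437*np.sin(a),4))
E
```

```text
0 0.03 -0.0318
1 0.0327 -0.029
2 0.0352 -0.0259
3 0.0374 -0.0227
4 0.0392 -0.0192
5 0.0408 -0.0156
6 0.042 -0.0119
7 0.0429 -0.0081
8 0.0435 -0.0042
9 0.0437 -0.0003
10 0.0435 0.0036
11 0.043 0.0075
12 0.0422 0.0114
13 0.041 0.0151
14 0.0395 0.0187
```

{"name": "step_arm", "arguments": {
  "commands": [0,0.03,-0.032,-5.15,0,0,0,0,0.033,-0.029,-5.15,0,0,0,0,0.035,-0.026,-5.15,0,0,0,0,0.037,-0.023,-5.15,0,0,0,0,0.039,-0.019,-5.15,0,0,0],
  "squeeze": 30
}}

```text
clock: 1.62
eef_pos: [283.0, -307.1, 205.6]
eef_rot: [0.023, 1.57, -0.719]
wrist_force: [0.7, -1.1, 0.2]
finger_gap: 47.2
```

{"name": "step_arm", "arguments": {
  "commands": [0,0.041,-0.016,-5.15,0,0,0,0,0.042,-0.012,-5.15,0,0,0,0,0.043,-0.008,-5.15,0,0,0,0,0.0435,-0.004,-5.15,0,0,0,0,0.0435,0,-5.15,0,0,0]
}}

```text
clock: 2.25
eef_pos: [364.1, -104.0, 205.7]
eef_rot: [-0.078, 1.57, -0.371]
wrist_force: [0.7, -0.1, 0.3]
finger_gap: 0.5
```

{"name": "step_arm", "arguments": {
  "commands": [0,0.0435,0.004,-5.15,0,0,0,0,0.043,0.0075,-5.15,0,0,0,0,0.042,0.011,-5.15,0,0,0,0,0.041,0.015,-5.15,0,0,0,0,0.04,0.019,-5.15,0,0,0]
}}

```text
clock: 2.88
eef_pos: [444.9, 99.4, 205.6]
eef_rot: [-0.051, 1.57, 0.107]
wrist_force: [-0.2, -0.0, 0.1]
finger_gap: 0.5
```

```bash
python3 - <<'E'
from h import *
p,r,s=pose();c=cam("wrist");im=manip.camera("wrist")
print(p,"\n",r.round(3)); 
np.savez("w1.npz",K=c[0],o=c[1],r=c[2]); cv2.imwrite("pics/w1.png",im[:,:,::-1])
E
```

```text
[444.87233248  99.38613373 205.63394044] 
 [[ 0.001 -0.157  0.988]
 [ 0.     0.988  0.157]
 [-1.    -0.     0.001]]
```

View pics/w1.png

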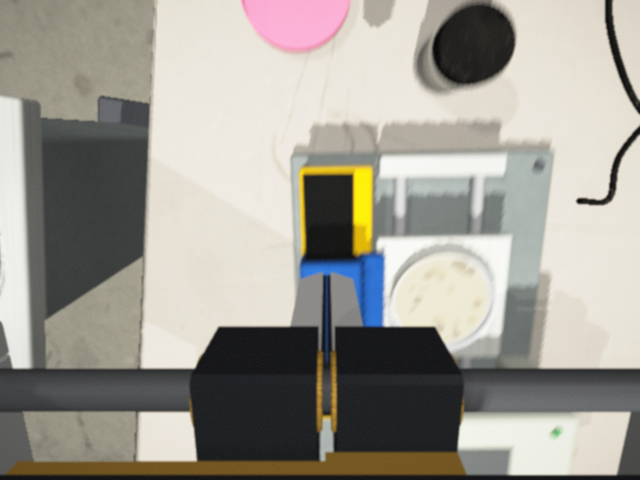

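The wrist view shows the pad at columns 303–354, rows 174–257. The push face's top edge is near row 260, and the closed fingertip is at (327,275).

```bash
python3 - <<'E'
from h import *
w=np.load("w1.npz");c=(w["K"],w["o"],w["r"]); p,r,_=pose()
im=cv2.imread("pics/w1.png").astype(int); dark=im.max(2)<50
for y in (180,200,220,240): 
    x=np.where(dark[y,290:375])[0]+290; print(y,x.min(),x.max())
for x in (315,328,340):
    y=np.where(dark[160:270,x])[0]+160; print("col",x,y.min(),y.max(),im[y.max()-2:y.max()+6,x].tolist())
for q in ((174,303.5),(174,353),(250,305),(250,354)):
    P=ray(c,q,46); print(q,P.round(1),(r.T@(P-p)).round(1))
print("tip px",proj(c,p))
for q in ((258,302),(258,360)):
    for z in (79,): P=ray(c,q,z);print(q,z,P.round(1),(r.T@(P-p)).round(1))
E
```

```text
180 305 350
200 306 350
220 306 350
240 307 351
col 315 176 259 [[16, 16, 17], [27, 22, 20], [42, 29, 18], [69, 38, 23], [94, 50, 25], [120, 63, 31], [143, 76, 34], [165, 86, 38]]
col 328 176 258 [[13, 15, 14], [20, 19, 18], [32, 24, 22], [53, 33, 22], [78, 44, 26], [99, 52, 25], [123, 65, 32], [149, 79, 36]]
col 340 176 258 [[18, 18, 19], [23, 21, 20], [37, 26, 21], [57, 36, 22], [81, 44, 22], [107, 57, 28], [131, 69, 32], [151, 80, 35]]
(174, 303.5) [420.9 136.7  46. ] [159.5  37.6 -19.3]
(174, 353) [462.4 143.3  46. ] [159.5  37.3  22.7]
(250, 305) [431.8  70.5  46. ] [159.4 -29.5 -19.3]
(250, 354) [474.9  77.3  46. ] [159.5 -29.8  24.3]
tip px [[326.70909655 283.74272183]]
(258, 302) 79 [430.6  73.2  79. ] [126.4 -26.6 -20. ]
(258, 360) 79 [476.9  80.6  79. ] [126.5 -26.9  26.9]
```

{"name": "step_arm", "arguments": {
  "commands": [0.035,0,0.002,0,0,0,0,0.035,0,0,0,0,0,0,0.035,0,0,0,0,0,0,0.03,0,0,0,0,0,0,0.015,0,0,0,0,0,0]
}}

```text
clock: 3.55
eef_pos: [446.0, 98.1, 54.3]
eef_rot: [3.112, 1.569, -3.017]
wrist_force: [0.4, -0.3, 0.4]
finger_gap: 0.5
```

{"name": "step_arm", "arguments": {
  "commands": [0.005,0,0,0,0,0,0,0.005,0,0,0,0,0,0,0,0,0,0,0,0,0]
}}

```text
clock: 3.92
eef_pos: [447.0, 98.3, 46.1]
eef_rot: [-0.004, 1.569, 0.151]
wrist_force: [0.0, 0.1, 2.4]
finger_gap: 0.7
```

{"name": "step_arm", "arguments": {
  "commands": [0.004,0,0,0,0,0,0,0.004,0,0,0,0,0,0,0.0045,0,0,0,0,0,0,0,0,0,0,0,0,0]
}}

```text
clock: 4.42
eef_pos: [447.0, 98.3, 33.3]
eef_rot: [0.011, 1.569, 0.166]
wrist_force: [-0.0, -0.0, 8.5]
finger_gap: 0.9
```

{"name": "step_arm", "arguments": {
  "commands": [0,-0.006,0,0,0,0,0,0,-0.006,0,0,0,0,0,0,-0.004,0,0,0,0,0,0,-0.004,0,0,0,0,0,0,-0.004,0,0,0,0,0]
}}

```text
clock: 5.05
eef_pos: [450.7, 75.2, 33.6]
eef_rot: [0.575, 1.569, 0.729]
wrist_force: [-1.0, 9.2, 7.8]
finger_gap: 0.3
```

{"name": "step_arm", "arguments": {
  "commands": [0,-0.006,0,0,0,0,0,0,-0.006,0,0,0,0,0,0,-0.006,0,0,0,0,0,0,-0.006,0,0,0,0,0,0,0,0,0,0,0,0]
}}

```text
clock: 5.68
eef_pos: [454.6, 51.0, 33.6]
eef_rot: [0.207, 1.569, 0.361]
wrist_force: [-0.9, 2.2, 7.8]
finger_gap: 0.2
```

{"name": "step_arm", "arguments": {
  "commands": [0,-0.006,0,0,0,0,0,0,-0.006,0,0,0,0,0,0,-0.006,0,0,0,0,0,0,-0.006,0,0,0,0,0,0,-0.006,0,0,0,0,0]
}}

```text
clock: 6.3
eef_pos: [459.1, 21.7, 33.6]
eef_rot: [0.509, 1.569, 0.664]
wrist_force: [-0.0, 8.6, 9.1]
finger_gap: 0.6
```

{"name": "step_arm", "arguments": {
  "commands": [0,-0.006,0,0,0,0,0,0,-0.006,0,0,0,0,0,0,-0.006,0,0,0,0,0,0,-0.006,0,0,0,0,0,0,-0.006,0,0,0,0,0]
}}

```text
clock: 6.92
eef_pos: [463.6, -8.0, 33.5]
eef_rot: [0.527, 1.569, 0.681]
wrist_force: [-0.4, 7.5, 7.5]
finger_gap: 0.3
```

{"name": "step_arm", "arguments": {
  "commands": [0,-0.006,0,0,0,0,0,0,-0.006,0,0,0,0,0,0,-0.006,0,0,0,0,0,0,-0.006,0,0,0,0,0,0,0,0,0,0,0,0]
}}

```text
clock: 7.55
eef_pos: [467.3, -32.1, 33.5]
eef_rot: [0.132, 1.569, 0.286]
wrist_force: [-0.4, 3.3, 7.8]
finger_gap: 0.4
```

{"name": "step_arm", "arguments": {
  "commands": [0,-0.006,0,0,0,0,0,0,-0.006,0,0,0,0,0,0,-0.004,0,0,0,0,0,0,-0.004,0,0,0,0,0,0,0,0,0,0,0,0]
}}

```text
clock: 8.18
eef_pos: [470.3, -51.7, 33.5]
eef_rot: [0.277, 1.569, 0.431]
wrist_force: [-0.2, 4.3, 8.1]
finger_gap: 0.5
```

{"name": "step_arm", "arguments": {
  "commands": [0,-0.003,0,0,0,0,0,0,-0.003,0,0,0,0,0,0,0,0,0,0,0,0]
}}

```text
clock: 8.55
eef_pos: [471.2, -57.5, 33.5]
eef_rot: [0.399, 1.569, 0.553]
wrist_force: [-0.7, 4.9, 8.7]
finger_gap: 0.4
```

{"name": "step_arm", "arguments": {
  "commands": [0,-0.002,0,0,0,0,0,0,-0.001,0,0,0,0,0,0,0,0,0,0,0,0]
}}

```text
clock: 8.93
eef_pos: [471.3, -58.4, 33.5]
eef_rot: [1.388, 1.567, 1.543]
wrist_force: [-3.2, 26.1, 14.4]
finger_gap: 0.7
```

{"name": "step_arm", "arguments": {
  "commands": [0,0.004,0,0,0,0,0,0,0.002,0,0,0,0,0,-0.005,0,0,0,0,0,0,-0.01,0,0,0,0,0,0,-0.01,0,0,0,0,0,0]
}}

```text
clock: 9.55
eef_pos: [470.0, -54.9, 58.3]
eef_rot: [2.669, 1.57, 2.824]
wrist_force: [-0.6, 0.5, -0.4]
finger_gap: 0.6
```

{"name": "step_arm", "arguments": {
  "commands": [-0.03,0,0,0,0,0,0,-0.04,0,0,0,0,0,0,-0.04,0,0,0,0,0,0,-0.03,0.03,0,0,0,0,0,0,0.03,0,0,0,0,0]
}}

```text
clock: 10.18
eef_pos: [461.4, 5.0, 200.2]
eef_rot: [-0.181, 1.568, -0.027]
wrist_force: [0.8, 0.8, -0.5]
finger_gap: 0.3
```

```bash
python3 - <<'E'
from h import *
p,r,s=pose();print(p,s["wrist_force"])
im=manip.camera("wrist"); a=manip.camera("top")
t=cv2.resize(a[160:340,190:450],(640,443))
cv2.imwrite("pics/end_w.png",im[:,:,::-1]); cv2.imwrite("pics/end_t.png",t[:,:,::-1])
E
```

```text
[461.35445021   4.95380797 200.21047752] [ 0.78909088  0.75201541 -0.45677786]
```

View pics/end_w.png

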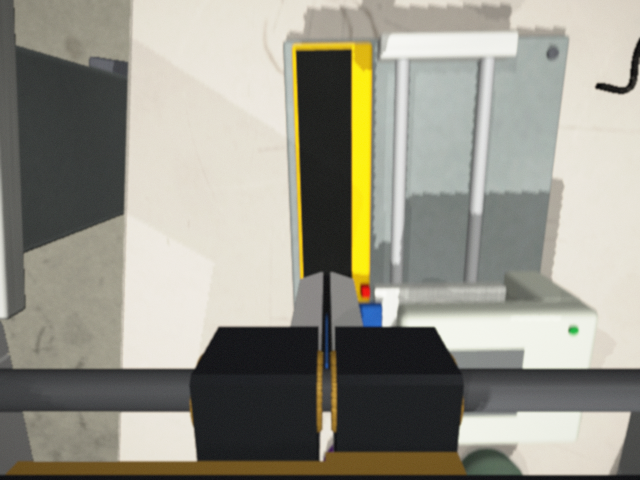

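View pics/end_t.png

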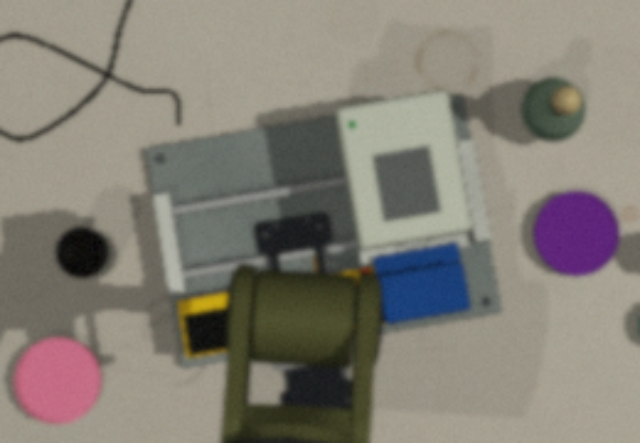

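Both views agree. The catch is visible at wrist pixel (365,290), behind the blue block, whose edge is near row 305. The deck is under the head, and the jar and flask haven't moved. I'll check the bar height from the pad width before handing in.

```bash
python3 - <<'E'
from h import *
c=cam("wrist");K=c[0]
def width(f,rows):
    im=cv2.imread(f).astype(int); im=im.sum(2)
    out=[]
    for y in rows:
        g=np.abs(np.gradient(cv2.GaussianBlur(im[y:y+1].astype(np.float32),(5,1),0)[0]))
        l=285+np.argmax(g[285:315]); r_=340+np.argmax(g[340:358]); out.append((l,r_))
    return np.median(out,0)
print("end",width("pics/end_w.png",range(100,240,10)),"start",width("pics/w1.png",range(185,245,5)))
for f,rows,o in (("pics/end_w.png",range(100,240,10),None),("pics/w1.png",range(185,245,5),np.load("w1.npz"))):
    cc=c if o is None else (o["K"],o["o"],o["r"]); l,r_=width(f,rows); y=np.median(rows)
    for z in (46,33): print(f,z,np.linalg.norm(ray(cc,(y,l),z)-ray(cc,(y,r_),z)).round(1))
im=cv2.imread("pics/end_w.png").astype(int)
red=(im[:,:,2]>150)&(im[:,:,1]<70); ys,xs=np.where(red[270:310,350:380]); print("catch px",ys.mean()+270,xs.mean()+350,ys.min()+270,ys.max()+270)
# catch predicted from start: pad mid line + 32 in x, 
P0=np.array([447.,98.3,0]);yw=np.radians(8.9);ex=np.array([np.cos(yw),np.sin(yw),0]);ey=np.array([-np.sin(yw),np.cos(yw),0])
for z in (57,44): 
    C=P0+32*ex-155*ey+[0,0,z]; print(z,"pred catch px",proj(c,C))
print("bar left end px", [proj(c,P0+41*ey+[0,0,z]).round(1).tolist() for z in (46,33)])
E
```

```text
end [299.5 351. ] start [304. 353.]
pics/end_w.png 46 42.5
pics/end_w.png 33 44.2
pics/w1.png 46 42.6
pics/w1.png 33 44.2
catch px 290.5157894736842 365.1894736842105 285 296
57 pred catch px [[362.45080127 295.04150847]]
44 pred catch px [[361.16746474 289.42035866]]
bar left end px [[[325.8, 52.8]], [[325.8, 56.0]]]
```

The pad measures 42.5 mm wide at z = 46, against 42.6 at the start, so the bar is up. Its left end at about row 50 also fits "up" (52.8) better than "down" (56.0).

```bash
python3 -c "
from cell import manip
print(manip.sign_off())"
```

```text
the job is handed in; nothing more can be done
None
```

The job is done and handed in. I held the yellow bar down about 12.5 mm with the closed fingertips and pushed the blue block right to its end stop, where the force rose from about 5 N to 26 N. The bar stayed down through every step of the push, and it took about 10 s of the 38 s allowed. I then backed off 6 mm, lifted, and moved clear to 200 mm height.

**Last checks:**
- **Catch:** the wrist picture shows the red catch standing behind the block and the shuttle under the head.
- **Bar:** it is up; the pad looks 42.5 mm wide, against 42.6 mm at the start.
- **Bystanders:** the jar and flask look unmoved in the top picture. I did not check the other bystanders individually, but nothing was touched near them.
- **Force:** the wrist force was about 1 N after I moved clear, so nothing is being touched.

**Not settled:**
- **Dish:** it is hidden under the head, so I could not see it in its nest at the end. I moved at about 50 mm/s or less while pushing, and no force jump showed until the end stop.
- **Catch height:** the catch's pixel row (290.5) came out nearer my rough estimate for "down" (289.4) than for "up" (295.0). I gave this no weight because the catch position behind that estimate was only good to several millimetres.

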